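# Lift the empty sauce pot out of its well

### The job

The open yellow pot in the steel sauce station is empty and must go to be washed. It is sunk in its well with no room around it, so reach deep into it with closed fingers, spread them against the wall of its narrow lower part, lift it out and stand it upright on the floor of the blue tray, set down rather than dropped. Leave the lidded pot in its well and the steel cup standing where it is on the tray.

Things in the scene. Friction and masses are not known exactly. Their poses are not given: they have to be found in the camera images.
- pot: Empty open yellow plastic pot, round, stepped, 85 mm tall, 0.15 to 0.27 kg. Walls 4 mm, bottom 5 mm thick. Narrow lower part, 0 to 50 mm up: 62 mm outer, 54 mm inner diameter; a cone from 50 to 62 mm; wide upper part, 62 to 85 mm: 124 mm outer, 116 mm inner. Origin at the centre of its underside, z up along its axis. Stands loose in one of the two wells, underside 10 mm above the table.
- pot_rim (a point): Centre of the pot's open mouth, 85 mm above its origin; 3 mm below the station's top at the start. The straight wall of the narrow part, to spread the fingers against, lies 35 to 80 mm below this point, the inner floor 80 mm below. Only the fingers fit into the narrow part; the upper part is too wide to grip from inside.
- station: Stainless steel block, fixed, 150 mm (its x) by 290 mm (its y) by 98 mm high, black strip on its x-minus side. Origin at the centre of its underside. Two round wells, 130 mm diameter, 88 mm deep, in its top at y = -70 and +70 mm; 3 mm gap round a pot's upper part. One holds the open pot, the other the lidded one. Stands left or right of the tray.
- lidded: Full white pot of the same diameters with a black lid, top of the lid 92 mm above its underside, and on it a red knob of 26 mm diameter, 18 mm high (so it reaches 120 mm above the table). Stands loose in the other well. Origin at the centre of its underside. 0.5 kg.
- tray: Blue wash-up tray, fixed, 300 mm (its x) by 220 mm (its y), rim 18 mm high, walls 4 mm, floor 4 mm thick. Origin at the centre of its underside. A steel cup stands in its x-plus half; its x-minus half is free.
- jug: Open steel cup, about 72 mm diameter, 75 mm tall, standing loose on the tray, 90 to 105 mm from the tray's centre towards its x-plus side and within 45 mm of its x axis. Origin at the centre of its underside.
There are look-alikes about, which are no part of the job. Of the things shaped like the pot, the yellow one is meant.

How it is judged:
On the way:
1. the yellow pot is lifted clear of the station by the fingers (z of pot in the frame of station above 0.1 m and contact force between the fingers and pot above 0.5 N), for 0.2 s.
At the end, for the whole second after the job is handed in: The yellow pot stands upright (within 0.08 rad) and at rest on the tray's floor, inside the rim (its centre within 115 mm along the tray's x and 75 mm along its y of the tray's centre), its underside less than 9 mm above the table; the lidded pot is still in its well (moved less than 20 mm) (x of pot in the frame of tray between -0.115 and 0.115 m and y of pot in the frame of tray between -0.075 and 0.075 m and height (world z) of pot below 0.009 m and height (world z) of pot_rim above 0.083 m and angle between pot's own z axis and vertical below 0.08 rad and contact force between pot and tray above 0.3 N and linear speed of pot below 0.02 m/s and distance of lidded from where it was at the start of the episode below 0.02 m); the robot touches nothing.
It fails at once if the pot falls: it moves faster than 0.9 m/s while the fingers do not touch it (a drop of more than about 40 mm) (linear speed of pot above 0.9 m/s and contact force between the fingers and pot below 0.05 N).
It fails at once if the lidded pot is moved more than 20 mm (out of its well) (distance of lidded from where it was at the start of the episode above 0.02 m).
It fails at once if the steel cup is moved more than 30 mm or tipped over (distance of jug from where it was at the start of the episode above 0.03 m or angle between jug's own z axis and vertical above 0.5 rad).
It also fails if it takes over 48 s, if anything falls off the work surface, if the arm or the gripper's body presses on something with over 40 N, if the wrist force passes 120 N, or if a joint passes its speed limit or range.

### The arm

A 6-joint arm with a two-finger parallel gripper is mounted at the origin on the work surface. World frame = base frame: x ahead of the robot, y to its left, z up, the work surface at z = 0. Lengths are in m, angles in rad, forces in N, time in s.
With the tool pointing down it reaches from about 0.25 to 0.8 m from the base axis. Payload 8.5 kg.
Tool frame: the origin (TCP) lies between the finger pads; the fingertips stand 25 mm ahead of it and the grasp point (between the pads) lies 6 mm ahead of it; z points along the fingers, y is the line along which they close (so a half turn about z gives the same grasp; the last joint's range is limited). The gripper opens to 85 mm and grips with 20 to 120 N. Pads are 22 mm wide; open, the fingers measure 114 mm over their backs; the gripper's body (76 mm by 85 mm) begins 54 mm behind the grasp point. The pads swing forward as they close: fully open they stand 13 mm farther back than shut.
Start: joints at [-1.278, 0.238, -0.013, 1.319, 0, 1.571], TCP at [0.152, -0.503, 0.256] pointing down, gripper open.
Joint ranges: [-2.66, 2.66], [-1.03, 1.9], [-1.14, 1.46], [-1.82, 2.27], [-1.45, 1.34], [-3.14, 3.14]. Speed limits (rad/s): [2.22, 2.22, 2.79, 3.14, 3.14, 3.14].

### API

Orientations are given as [roll, pitch, yaw] about the fixed x, y, z axes, in that order (R = Rz(yaw) Ry(pitch) Rx(roll)).
In Python, from station import ctrl gives the robot as it stands.
- The arm moves only by the tool play_rows, never from a script. Its argument "increments" is a list of rows, each an object with "offset": the shift along the tool's x, y, z in m, a list of three; "roll": the turn about the tool's z in rad; "hand": the opening, from 0 (shut) to 1 (fully open). In form: [{"offset": [tx, ty, tz], "roll": roll, "hand": hand}, ...]. A call has 1 to 8 rows; each row is the pose to reach, as a shift and turn from the pose commanded when the call began, along the tool's axes at that moment; what a row does not reach only later rows make up. A row lasts 1/12 s, in which the tool goes at most 41.7 mm and 7.16 degrees, less where a joint would pass 70% of its speed; a pose out of reach is approached as far as the arm can. A call with a gripper value outside its range is refused whole. The fingers move at their own pace and stop on an object; "squeeze" is the grip in N (left out, the last holds). Time passes only in rows, so rows that repeat a pose let the fingers close. It gives the time, the measured TCP pose, the force, the opening and the grip force at its end, in the units of the state.
- ctrl.sense(): the state, without advancing time (a new reading comes with each control period).
- ctrl.capture(name): name is "scene" or "top" or "wrist"; returns the picture (400x640x3 uint8, red, green, blue); there is no depth.
- ctrl.get_calibration(name): a dict with "vertical_fov" (degrees; the focal length in pixels is half the picture's height over the tangent of half this angle, whatever the lens; pixels are square), "cx", "cy" (the principal point, pixels), "R" (3x3) and "t" (3): a world point X has camera coordinates R X + t; the wrist camera has in their place "hand_eye" (4x4, takes a point from camera to tool coordinates, whose origin is the TCP and whose axes are the flange's). Camera axes: x right, y down, z forward; pixel columns grow to the right and rows downward; lengths in m; the calibration is good to about 2 mm. A picture is of the moment at which its call begins: read the wrist's pose just before it. get_calibration takes no time and is no camera call.
- ctrl.hand_in(): hands the job in; it is judged then, once.
The state is a dict: "clock": time; "joint_pos": joint angles; "qd": joint speeds; "effort": joint torques, N m; "ee_pos": TCP position; "ee_rot": TCP orientation; "contact_force": force on the tool from outside, world axes, zero at the start; "wrist_torque": the same for the moment, N m; "width": opening from 0.0 (shut) to 1.0 (fully open); "grip_force": force on a finger pad.
Only numpy, scipy, OpenCV 4.12 (cv2) and the standard library are available. Lean on these libraries where they do the work, as an engineer would, in place of code of your own. Each camera call takes 0.05 s, during which the arm holds its last target. There are 200 camera calls.

## Working session

There is one attempt and no reset: what is moved stays moved. The work goes in short steps, Python scripts to look and compute and a tool call to move; the robot and the scene stay as the last step left them, time stands still between calls to the robot, and variables do not carry over. Pictures are saved under pics/ and viewed, at most 10 in all, crops included, and the job is handed in when it is done.

Besides the shell and the picture viewer there is one more tool, called in YAML: its name, and indented under it one key for each argument. play_rows: Moves the arm, as the interface text tells. Its arguments: {"type":"object","properties":{"increments":{"type":"array"},"squeeze":{"type":"number"}},"required":["increments"]}

```bash
mkdir -p pics
python3 - <<'E'
from station import ctrl
import cv2
for n in ["scene","top"]:
    c=ctrl.get_calibration(n); print(n,c)
    cv2.imwrite(f"pics/{n}0.png",ctrl.capture(n)[:,:,::-1])
print(ctrl.get_calibration("wrist")); print(ctrl.sense())
E
```

```text
scene {'vertical_fov': 49.76001751774927, 'cx': 313.87487623383663, 'cy': 200.02552640329097, 'R': array([[ 0.13021967,  0.99138207,  0.01429767],
       [ 0.66858964, -0.07715361, -0.73961829],
       [-0.73214119,  0.10587212, -0.6728747 ]]), 't': array([ 0.00751049, -0.24085862,  1.46570872])}
top {'vertical_fov': 44.03589396602271, 'cx': 330.5976432309394, 'cy': 194.24600260871688, 'R': array([[ 0.01333508, -0.99973735,  0.01863898],
       [-0.99290935, -0.0154415 , -0.11786681],
       [ 0.11812366, -0.01693506, -0.99285447]]), 't': array([-0.07509299,  0.49329617,  1.23178608])}
{'vertical_fov': 69.31655012957259, 'cx': 322.37545992489584, 'cy': 193.97841913620263, 'hand_eye': array([[-4.79924212e-04, -9.45023021e-01, -3.27003454e-01,
         8.40662529e-02],
       [ 9.99999695e-01, -2.51887737e-04, -7.39699697e-04,
         1.45391628e-05],
       [ 6.16665082e-04, -3.27003709e-01,  9.45022854e-01,
        -1.17703387e-01],
       [ 0.00000000e+00,  0.00000000e+00,  0.00000000e+00,
         1.00000000e+00]])}
{'clock': 0.1, 'joint_pos': array([-1.27799928e+00,  2.38740065e-01, -1.41629228e-02,  1.31920099e+00,
        2.22175830e-06,  1.57076488e+00]), 'qd': array([ 0.00031647, -0.00112761,  0.00075692, -0.00040804,  0.0007135 ,
        0.00172459]), 'effort': array([ 5.09282540e-05, -5.39720607e+01,  3.46997738e+01,  1.34263944e-02,
       -5.94327685e-05,  2.36623708e-05]), 'ee_pos': array([ 0.15143462, -0.50233277,  0.25573451]), 'ee_rot': array([-3.14028500e+00, -2.26288291e-06,  2.92828494e-01]), 'contact_force': array([-0.78132086, -0.39926525, -0.18612768]), 'wrist_torque': array([0.00645076, 0.00982998, 0.01406445]), 'grip_force': 0.0, 'width': 1.0005226327922445}
```

View pics/top0.png

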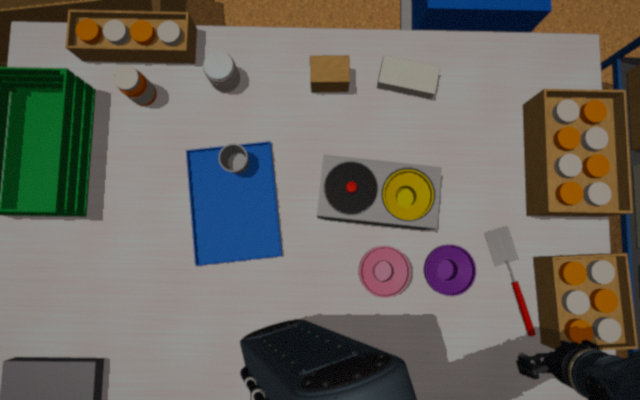

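View pics/scene0.png

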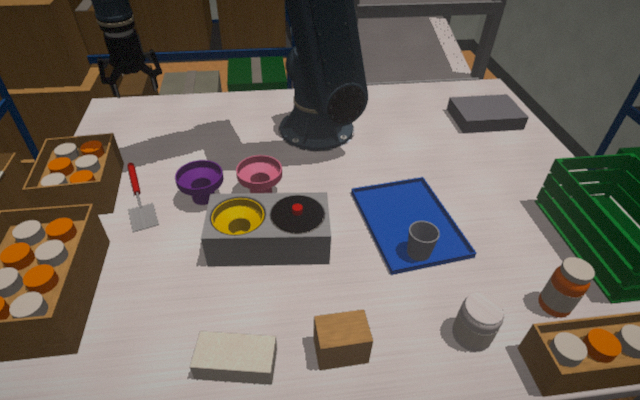

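The top view shows the yellow pot in the steel station at (408,194), with the lidded pot at (351,188). The look-alikes are pink at (385,271) and purple at (450,270), both loose on the table. The yellow one in the well fits the description. The tray corners are about (187,150), (271,142), (282,256) and (196,265), with the cup at (233,158). I'll confirm this in an enlarged crop.

Run:
```python
import cv2
im=cv2.imread("pics/top0.png")[135:275,180:450]
cv2.imwrite("pics/crop.png",cv2.resize(im,None,fx=2.96,fy=2.96,interpolation=cv2.INTER_CUBIC))
```

```text
(no output)
```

View pics/crop.png

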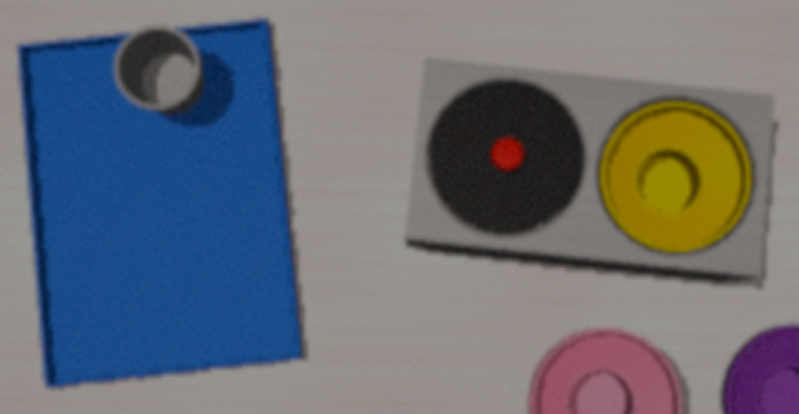

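The crop confirms it: the yellow open pot's rim is centred at crop (675,175), beside the black-lidded pot at (508,153) in the steel block. The tray's free half lies towards the bottom of the picture.

```bash
cat > h.py <<'E'
import numpy as np
from station import ctrl
from scipy.spatial.transform import Rotation as Ro
def cam(n,s=None):
    c=ctrl.get_calibration(n); f=200/np.tan(np.radians(c["vertical_fov"])/2)
    if n=="wrist":
        T=np.eye(4); T[:3,:3]=Ro.from_euler("xyz",s["ee_rot"]).as_matrix(); T[:3,3]=s["ee_pos"]
        T=T@c["hand_eye"]; R=T[:3,:3].T; t=-R@T[:3,3]
    else: R,t=c["R"],c["t"]
    return f,c["cx"],c["cy"],R,t
def back(C,uv,z):
    f,cx,cy,R,t=C; o=-R.T@t; d=R.T@np.array([(uv[0]-cx)/f,(uv[1]-cy)/f,1])
    return o+d*(z-o[2])/d[2]
def proj(C,X):
    f,cx,cy,R,t=C; p=R@X+t; return np.array([cx+f*p[0]/p[2],cy+f*p[1]/p[2]])
E
python3 - <<'E'
from h import *
np.set_printoptions(precision=4,suppress=True)
C=cam("top"); p=lambda x,y,z:back(C,(180+(x+.5)/2.96-.5,135+(y+.5)/2.96-.5),z)
print("pot",p(675.5,175.5,.095),"knob",p(508,153,.12))
print("potL/R",p(599,175,.095),p(752,175,.095))
print("stn TL TR BL",p(426,58,.098),p(775,95,.098),p(406,240,.098))
q=[p(*a,.018) for a in[(20,46),(270,20),(305,357),(47,386)]]
print("tray",*q,np.mean(q,0)); x=(q[0]+q[1]-q[2]-q[3])[:2]; print("yaw x",np.arctan2(x[1],x[0]),[np.linalg.norm(q[i]-q[i-1]) for i in range(4)])
print("cup",p(158,68,.075))
s=cam("scene"); print("scene pot",back(s,(238,216),.095),"knob",back(s,(297,208),.12))
E
```

```text
pot [ 0.4902 -0.2543  0.095 ] knob [ 0.5032 -0.1153  0.12  ]
potL/R [ 0.4896 -0.1915  0.095 ] [ 0.4916 -0.3173  0.095 ]
stn TL TR BL [ 0.584  -0.0484  0.098 ] [ 0.5579 -0.3364  0.098 ] [ 0.4338 -0.0345  0.098 ]
tray [0.6047 0.3066 0.018 ] [0.6317 0.0891 0.018 ] [0.3382 0.0511 0.018 ] [0.3108 0.2697 0.018 ] [0.4713 0.1791 0.018 ]
yaw x 0.12670349987874888 [np.float64(0.29625043447163424), np.float64(0.21915466994338637), np.float64(0.2960197739694357), np.float64(0.22033239903291918)]
cup [0.5763 0.1752 0.075 ]
scene pot [ 0.4923 -0.2537  0.095 ] knob [ 0.5074 -0.1155  0.12  ]
```

play_rows:
  increments:
    - {"offset": [0.04, -0.014, 0], "roll": 0, "hand": 0}
    - {"offset": [0.08, -0.028, 0], "roll": 0, "hand": 0}
    - {"offset": [0.12, -0.042, 0.0], "roll": 0, "hand": 0}
    - {"offset": [0.16, -0.056, 0], "roll": 0, "hand": 0}
    - {"offset": [0.199, -0.07, 0], "roll": 0, "hand": 0}
    - {"offset": [0.235, -0.083, 0], "roll": 0, "hand": 0}
    - {"offset": [0.27, -0.095, 0.0], "roll": 0, "hand": 0}
    - {"offset": [0.3, -0.106, 0], "roll": 0, "hand": 0}
  squeeze: 40

```text
clock: 0.77
ee_pos: [0.4098, -0.3127, 0.2561]
ee_rot: [-3.141, -0.0, 0.294]
contact_force: [-0.3, -0.4, -0.4]
width: 0.002
grip_force: 0.0
```

play_rows:
  increments:
    - {"offset": [0.03, -0.01, 0.005], "roll": 0, "hand": 0}
    - {"offset": [0.055, -0.02, 0.01], "roll": 0, "hand": 0}
    - {"offset": [0.075, -0.027, 0.015], "roll": 0, "hand": 0}
    - {"offset": [0.09, -0.032, 0.018], "roll": 0, "hand": 0}
    - {"offset": [0.097, -0.034, 0.02], "roll": 0, "hand": 0}
    - {"offset": [0.097, -0.034, 0.02], "roll": 0, "hand": 0}
    - {"offset": [0.097, -0.034, 0.02], "roll": 0, "hand": 0}

```text
clock: 1.35
ee_pos: [0.4908, -0.2541, 0.236]
ee_rot: [-3.141, 0.001, 0.293]
contact_force: [-0.4, -0.1, 0.1]
width: 0.006
grip_force: 0.0
```

Run:
```python
from h import *; import cv2
s=ctrl.sense(); im=ctrl.capture("wrist"); print(s["clock"],s["ee_pos"],s["ee_rot"],s["width"],s["contact_force"])
print("predicted rim px",proj(cam("wrist",s),np.array([.491,-.254,.095])))
cv2.imwrite("pics/w1.png",im[:,:,::-1])
```

```text
1.35 [ 0.49081151 -0.25406808  0.23602824] [-3.14107303e+00  8.73211734e-04  2.93254738e-01] 0.005783908827590913 [-0.43563355 -0.11531842  0.11231411]
predicted rim px [322.63900321 188.16140422]
```

View pics/w1.png

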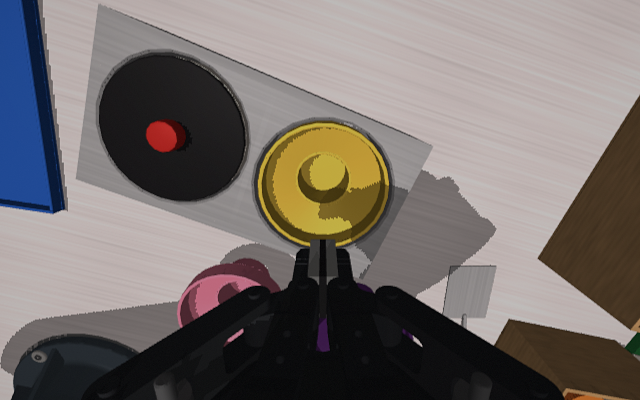

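The pot's rim spans about (254..393, 120..250), with its narrow floor at about (324,177) and the shut fingers below at (322,245). I'll refine the centre by segmentation before going down.

Run:
```python
from h import *; import cv2
from scipy.optimize import least_squares
im=cv2.imread("pics/w1.png"); h=cv2.cvtColor(im,cv2.COLOR_BGR2HSV)
m=cv2.inRange(h,(18,90,40),(36,255,255)); m[:,:230]=0; m[:,420:]=0
cn=max(cv2.findContours(m,0,cv2.CHAIN_APPROX_NONE)[0],key=cv2.contourArea); hull=cv2.convexHull(cn)[:,0]
print(cv2.boundingRect(hull))
s=dict(ee_pos=np.array([.490812,-.254068,.236028]),ee_rot=np.array([-3.14107,.000873,.293255]))
C=cam("wrist",s)
P=np.array([back(C,p,.095)[:2] for p in cn[:,0] if cv2.pointPolygonTest(hull.reshape(-1,1,2),(float(p[0]),float(p[1])),True)<2 and p[1]<230])
r=least_squares(lambda v:np.hypot(*(P-v[:2]).T)-v[2],[.49,-.254,.062],loss="soft_l1",f_scale=.001)
print(r.x,len(P),np.std(r.fun)); print("rim ctr px",proj(C,np.r_[r.x[:2],.095]))
print("floor from px(324,176)",back(C,(324,176),.015))
print("d tool", Ro.from_euler("xyz",s["ee_rot"]).as_matrix().T@(np.r_[r.x[:2],.236]-s["ee_pos"]))
```

```text
(257, 121, 132, 126)
[ 0.49050574 -0.25429406  0.06147612] 271 0.00043967424743886246
rim ctr px [322.7868961  188.72658233]
floor from px(324,176) [ 0.48145286 -0.25858168  0.015     ]
d tool [-3.58506796e-04  1.27892949e-04  2.82461473e-05]
```

Rim centre is within 0.5 mm of the tool axis. I'll descend with the fingers shut.

play_rows:
  increments:
    - {"offset": [0, 0, 0.02], "roll": 0, "hand": 0}
    - {"offset": [0, 0, 0.045], "roll": 0, "hand": 0}
    - {"offset": [0, 0, 0.07], "roll": 0, "hand": 0}
    - {"offset": [0, 0, 0.095], "roll": 0, "hand": 0}
    - {"offset": [0, 0, 0.12], "roll": 0, "hand": 0}
    - {"offset": [0, 0, 0.14], "roll": 0, "hand": 0}
    - {"offset": [0, 0, 0.152], "roll": 0, "hand": 0}
    - {"offset": [0, 0, 0.16], "roll": 0, "hand": 0}

```text
clock: 2.07
ee_pos: [0.4897, -0.2546, 0.0751]
ee_rot: [-3.14, 0.001, 0.291]
contact_force: [-0.7, -0.0, -0.4]
width: -0.002
grip_force: 0.0
```

play_rows:
  increments:
    - {"offset": [0, 0, 0.005], "roll": 0, "hand": 0}
    - {"offset": [0, 0, 0.01], "roll": 0, "hand": 0}
    - {"offset": [0, 0, 0.015], "roll": 0, "hand": 0}
    - {"offset": [0, 0, 0.02], "roll": 0, "hand": 0}
    - {"offset": [0, 0, 0.024], "roll": 0, "hand": 0}
    - {"offset": [0, 0, 0.025], "roll": 0, "hand": 0}
    - {"offset": [0, 0, 0.025], "roll": 0, "hand": 0}

```text
clock: 2.65
ee_pos: [0.4912, -0.2539, 0.0511]
ee_rot: [-3.141, 0.0, 0.293]
contact_force: [-0.2, -0.1, 0.3]
width: -0.001
grip_force: 0.0
```

play_rows:
  increments:
    - {"offset": [0, 0, 0], "roll": 0, "hand": 0.1}
    - {"offset": [0, 0, 0], "roll": 0, "hand": 0.15}
    - {"offset": [0, 0, 0], "roll": 0, "hand": 0.2}
    - {"offset": [0, 0, 0], "roll": 0, "hand": 0.3}
    - {"offset": [0, 0, 0], "roll": 0, "hand": 0.5}
    - {"offset": [0, 0, 0], "roll": 0, "hand": 0.8}
    - {"offset": [0, 0, 0], "roll": 0, "hand": 0.8}
    - {"offset": [0, 0, 0], "roll": 0, "hand": 0.8}
  squeeze: 40

```text
clock: 3.32
ee_pos: [0.4913, -0.2541, 0.0514]
ee_rot: [3.141, -0.0, 0.293]
contact_force: [0.2, -0.7, 1.8]
width: 0.291
grip_force: 37.9
```

play_rows:
  increments:
    - {"offset": [0, 0, -0.003], "roll": 0, "hand": 0.8}
    - {"offset": [0, 0, -0.006], "roll": 0, "hand": 0.8}
    - {"offset": [0, 0, -0.01], "roll": 0, "hand": 0.8}
    - {"offset": [0, 0, -0.014], "roll": 0, "hand": 0.8}
    - {"offset": [0, 0, -0.018], "roll": 0, "hand": 0.8}
    - {"offset": [0, 0, -0.02], "roll": 0, "hand": 0.8}
    - {"offset": [0, 0, -0.02], "roll": 0, "hand": 0.8}
    - {"offset": [0, 0, -0.02], "roll": 0, "hand": 0.8}
  squeeze: 50

```text
clock: 3.98
ee_pos: [0.4913, -0.254, 0.0715]
ee_rot: [3.141, -0.0, 0.293]
contact_force: [1.0, -0.4, -1.8]
width: 0.293
grip_force: 47.1
```

Run:
```python
from h import *; import cv2
im=ctrl.capture("scene")[140:290,150:400]
print(ctrl.sense()["contact_force"])
cv2.imwrite("pics/s2.png",cv2.resize(im,None,fx=3,fy=3,interpolation=cv2.INTER_CUBIC)[:,:,::-1])
```

```text
[-0.01062483 -0.57880422 -2.69757088]
```

View pics/s2.png

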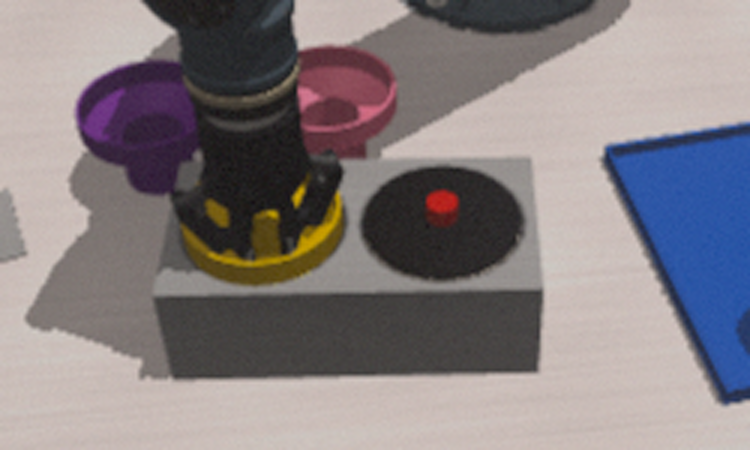

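The pot is rising level with the gripper: its yellow rim at crop (262,240) stands about 20 mm out of the well. The load is about 2.5 N. I'll keep lifting.

play_rows:
  increments:
    - {"offset": [0, 0, -0.008], "roll": 0, "hand": 0.8}
    - {"offset": [0, 0, -0.02], "roll": 0, "hand": 0.8}
    - {"offset": [0, 0, -0.035], "roll": 0, "hand": 0.8}
    - {"offset": [0, 0, -0.05], "roll": 0, "hand": 0.8}
    - {"offset": [0, 0, -0.065], "roll": 0, "hand": 0.8}
    - {"offset": [0, 0, -0.08], "roll": 0, "hand": 0.8}
    - {"offset": [0, 0, -0.095], "roll": 0, "hand": 0.8}
    - {"offset": [0, 0, -0.108], "roll": 0, "hand": 0.8}

```text
clock: 4.7
ee_pos: [0.4912, -0.2539, 0.1808]
ee_rot: [3.141, -0.0, 0.293]
contact_force: [0.4, -0.3, -3.0]
width: 0.294
grip_force: 47.1
```

play_rows:
  increments:
    - {"offset": [0, 0, -0.01], "roll": 0, "hand": 0.8}
    - {"offset": [0, 0, -0.017], "roll": 0, "hand": 0.8}
    - {"offset": [0, 0, -0.02], "roll": 0, "hand": 0.8}
    - {"offset": [0, 0, -0.02], "roll": 0, "hand": 0.8}
    - {"offset": [0, 0, -0.02], "roll": 0, "hand": 0.8}
    - {"offset": [0, 0, -0.02], "roll": 0, "hand": 0.8}

```text
clock: 5.2
ee_pos: [0.4909, -0.2538, 0.1985]
ee_rot: [-3.141, 0.001, 0.293]
contact_force: [-0.2, -0.3, -2.6]
width: 0.298
grip_force: 47.1
```

Run:
```python
from h import *
s=ctrl.sense(); R=Ro.from_euler("xyz",s["ee_rot"]).as_matrix()
y=.1267; tc=np.array([.4713,.1791])
for d in(-.06,-.08):
  g=tc+d*np.array([np.cos(y),np.sin(y)]); print(g,R.T@(np.r_[g,s["ee_pos"][2]]-s["ee_pos"]))
print(s["ee_pos"],s["contact_force"],s["width"],s["grip_force"])
```

```text
[0.41178094 0.17151832] [ 4.70316505e-02 -4.30039380e-01  3.99154326e-04]
[0.39194126 0.1689911 ] [ 2.73068266e-02 -4.33345563e-01  4.20923795e-04]
[ 0.49086341 -0.25379564  0.19852788] [-0.1850463  -0.30983991 -2.56058196] 0.29831613015839265 47.123981537588406
```

play_rows:
  increments:
    - {"offset": [0.0005, -0.006, 0], "roll": 0, "hand": 0.8}
    - {"offset": [0.0015, -0.018, 0], "roll": 0, "hand": 0.8}
    - {"offset": [0.003, -0.035, 0], "roll": 0, "hand": 0.8}
    - {"offset": [0.005, -0.055, 0], "roll": 0, "hand": 0.8}
    - {"offset": [0.0065, -0.076, 0], "roll": 0, "hand": 0.8}
    - {"offset": [0.008, -0.097, 0], "roll": 0, "hand": 0.8}
    - {"offset": [0.01, -0.118, 0], "roll": 0, "hand": 0.8}
    - {"offset": [0.012, -0.139, 0], "roll": 0, "hand": 0.8}

```text
clock: 5.87
ee_pos: [0.4616, -0.1156, 0.1991]
ee_rot: [-3.141, 0.0, 0.293]
contact_force: [-0.1, -0.2, -2.7]
width: 0.295
grip_force: 47.2
```

play_rows:
  increments:
    - {"offset": [0.002, -0.021, 0], "roll": 0, "hand": 0.8}
    - {"offset": [0.0035, -0.042, 0], "roll": 0, "hand": 0.8}
    - {"offset": [0.0055, -0.063, 0], "roll": 0, "hand": 0.8}
    - {"offset": [0.007, -0.084, 0], "roll": 0, "hand": 0.8}
    - {"offset": [0.009, -0.105, 0], "roll": 0, "hand": 0.8}
    - {"offset": [0.011, -0.126, 0], "roll": 0, "hand": 0.8}
    - {"offset": [0.0125, -0.147, 0], "roll": 0, "hand": 0.8}
    - {"offset": [0.0145, -0.168, 0], "roll": 0, "hand": 0.8}

```text
clock: 6.53
ee_pos: [0.4266, 0.0491, 0.1991]
ee_rot: [-3.141, 0.0, 0.293]
contact_force: [0.9, 0.6, -2.4]
width: 0.295
grip_force: 47.2
```

play_rows:
  increments:
    - {"offset": [0.002, -0.021, 0], "roll": 0, "hand": 0.8}
    - {"offset": [0.0035, -0.042, 0], "roll": 0, "hand": 0.8}
    - {"offset": [0.0055, -0.063, 0], "roll": 0, "hand": 0.8}
    - {"offset": [0.007, -0.084, 0], "roll": 0, "hand": 0.8}
    - {"offset": [0.009, -0.102, 0], "roll": 0, "hand": 0.8}
    - {"offset": [0.01, -0.115, 0], "roll": 0, "hand": 0.8}
    - {"offset": [0.0105, -0.123, 0], "roll": 0, "hand": 0.8}
    - {"offset": [0.0105, -0.125, 0], "roll": 0, "hand": 0.8}

```text
clock: 7.2
ee_pos: [0.4105, 0.1446, 0.1992]
ee_rot: [-3.12, 0.001, 0.325]
contact_force: [-0.5, -1.0, -3.6]
width: 0.298
grip_force: 47.4
```

Run:
```python
from h import *; import cv2
s=ctrl.sense(); im=ctrl.capture("scene"); print(s["clock"],s["ee_pos"],s["contact_force"],s["wrist_torque"],s["width"])
cv2.imwrite("pics/s3.png",cv2.resize(im[60:280,290:540],None,fx=2.7,fy=2.7,interpolation=cv2.INTER_CUBIC)[:,:,::-1])
```

```text
7.2 [0.41053083 0.14462696 0.19924979] [-0.47001543 -0.97246297 -3.62754323] [-0.0095444  -0.03997444 -0.03104626] 0.29767395370450334
```

View pics/s3.png

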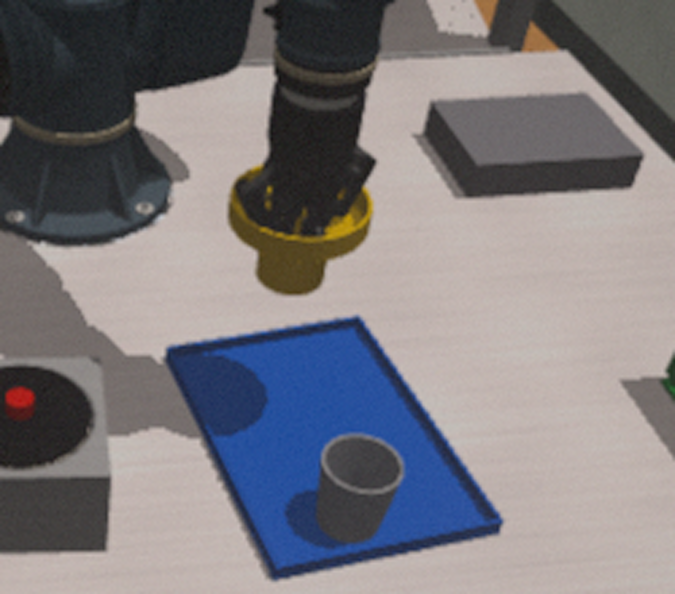

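The pot hangs level from the fingers at crop (300,230), above the tray's near half, with the cup at (360,490). The pose lags, though: y is 0.145 and there is a small tilt. I'll check the joints for a limit.

Run:
```python
from h import *
s=ctrl.sense(); print(s["joint_pos"].round(3),s["ee_pos"],s["ee_rot"])
print("pot bottom ctr in tray frame now:",(lambda d:(d[0]*np.cos(.1267)+d[1]*np.sin(.1267),-d[0]*np.sin(.1267)+d[1]*np.cos(.1267)))(s["ee_pos"][:2]-np.array([.4713,.1791])))
```

```text
[ 0.324  0.115 -0.319  1.137  0.022  3.141] [0.41061089 0.14438067 0.19927284] [-3.11980581e+00  4.69628819e-04  3.24577651e-01]
pot bottom ctr in tray frame now: (np.float64(-0.0645898189017669), np.float64(-0.026772275870279583))
```

Joint 6 sits at its limit (3.141), so I'll turn the tool the other way (negative roll) to free it.

play_rows:
  increments:
    - {"offset": [0, 0, 0], "roll": -0.06, "hand": 0.8}
    - {"offset": [0, 0, 0], "roll": -0.12, "hand": 0.8}
    - {"offset": [0, 0, 0], "roll": -0.18, "hand": 0.8}
    - {"offset": [0, 0, 0], "roll": -0.24, "hand": 0.8}
    - {"offset": [0, 0, 0], "roll": -0.3, "hand": 0.8}
    - {"offset": [0, 0, 0], "roll": -0.3, "hand": 0.8}
    - {"offset": [0, 0, 0], "roll": -0.3, "hand": 0.8}

```text
clock: 7.83
ee_pos: [0.4107, 0.144, 0.1993]
ee_rot: [-3.121, -0.006, 0.622]
contact_force: [-0.2, 0.3, -2.4]
width: 0.296
grip_force: 47.3
```

Run:
```python
from h import *
s=ctrl.sense(); print(s["joint_pos"].round(3),s["ee_pos"],s["ee_rot"],s["contact_force"],s["width"])
R=Ro.from_euler("xyz",s["ee_rot"]).as_matrix(); print(R.T@(np.array([.402,.170,.046+.030])-s["ee_pos"]))
```

```text
[ 0.323  0.115 -0.32   1.137  0.022  2.843] [0.41071077 0.14395842 0.19928093] [-3.1208264  -0.00585534  0.62204849] [-0.21105913  0.29948978 -2.37918063] 0.29640797456798385
[ 0.00737335 -0.02367292  0.12384448]
```

The roll is free now, and a 0.02 rad tilt remains, which is harmless. Next I'll shift slightly towards the middle and descend to about 30 mm above the tray floor.

play_rows:
  increments:
    - {"offset": [0.001, -0.003, 0.005], "roll": 0, "hand": 0.8}
    - {"offset": [0.002, -0.008, 0.018], "roll": 0, "hand": 0.8}
    - {"offset": [0.004, -0.014, 0.035], "roll": 0, "hand": 0.8}
    - {"offset": [0.006, -0.02, 0.053], "roll": 0, "hand": 0.8}
    - {"offset": [0.007, -0.024, 0.071], "roll": 0, "hand": 0.8}
    - {"offset": [0.007, -0.024, 0.089], "roll": 0, "hand": 0.8}
    - {"offset": [0.007, -0.024, 0.104], "roll": 0, "hand": 0.8}
    - {"offset": [0.007, -0.024, 0.115], "roll": 0, "hand": 0.8}

```text
clock: 8.5
ee_pos: [0.4006, 0.1704, 0.0833]
ee_rot: [-3.12, -0.005, 0.624]
contact_force: [-0.1, -0.7, -2.6]
width: 0.294
grip_force: 47.4
```

play_rows:
  increments:
    - {"offset": [0, 0, 0.006], "roll": 0, "hand": 0.8}
    - {"offset": [0, 0, 0.011], "roll": 0, "hand": 0.8}
    - {"offset": [0, 0, 0.016], "roll": 0, "hand": 0.8}
    - {"offset": [0, 0, 0.021], "roll": 0, "hand": 0.8}
    - {"offset": [0, 0, 0.025], "roll": 0, "hand": 0.8}
    - {"offset": [0, 0, 0.027], "roll": 0, "hand": 0.8}
    - {"offset": [0, 0, 0.027], "roll": 0, "hand": 0.8}
    - {"offset": [0, 0, 0.027], "roll": 0, "hand": 0.8}

```text
clock: 9.17
ee_pos: [0.4013, 0.171, 0.058]
ee_rot: [-3.121, -0.006, 0.625]
contact_force: [0.0, -0.0, -2.2]
width: 0.293
grip_force: 47.4
```

Expected contact is at TCP z ≈ 0.0455; easing down and watching the force.

play_rows:
  increments:
    - {"offset": [0, 0, 0.002], "roll": 0, "hand": 0.8}
    - {"offset": [0, 0, 0.004], "roll": 0, "hand": 0.8}
    - {"offset": [0, 0, 0.006], "roll": 0, "hand": 0.8}
    - {"offset": [0, 0, 0.008], "roll": 0, "hand": 0.8}
    - {"offset": [0, 0, 0.009], "roll": 0, "hand": 0.8}
    - {"offset": [0, 0, 0.01], "roll": 0, "hand": 0.8}
    - {"offset": [0, 0, 0.01], "roll": 0, "hand": 0.8}

```text
clock: 9.75
ee_pos: [0.401, 0.1712, 0.0477]
ee_rot: [-3.121, -0.006, 0.625]
contact_force: [0.7, 0.2, -3.2]
width: 0.294
grip_force: 47.4
```

play_rows:
  increments:
    - {"offset": [0, 0, 0.0007], "roll": 0, "hand": 0.8}
    - {"offset": [0, 0, 0.0015], "roll": 0, "hand": 0.8}
    - {"offset": [0, 0, 0.002], "roll": 0, "hand": 0.8}
    - {"offset": [0, 0, 0.002], "roll": 0, "hand": 0.8}
    - {"offset": [0, 0, 0.002], "roll": 0, "hand": 0.8}

```text
clock: 10.17
ee_pos: [0.4012, 0.1713, 0.046]
ee_rot: [-3.121, -0.006, 0.625]
contact_force: [0.0, -0.9, -1.9]
width: 0.295
grip_force: 47.5
```

play_rows:
  increments:
    - {"offset": [0, 0, 0.0005], "roll": 0, "hand": 0.8}
    - {"offset": [0, 0, 0.001], "roll": 0, "hand": 0.8}
    - {"offset": [0, 0, 0.001], "roll": 0, "hand": 0.8}
    - {"offset": [0, 0, 0.001], "roll": 0, "hand": 0.8}

```text
clock: 10.5
ee_pos: [0.4015, 0.1715, 0.0457]
ee_rot: [-3.121, -0.007, 0.625]
contact_force: [-2.9, -0.6, 11.3]
width: 0.298
grip_force: 48.7
```

The pot is seated (11 N upward). Closing the fingers to release.

play_rows:
  increments:
    - {"offset": [0, 0, -0.0005], "roll": 0, "hand": 0.3}
    - {"offset": [0, 0, -0.0005], "roll": 0, "hand": 0.27}
    - {"offset": [0, 0, -0.0005], "roll": 0, "hand": 0.22}
    - {"offset": [0, 0, -0.0005], "roll": 0, "hand": 0.15}
    - {"offset": [0, 0, -0.0005], "roll": 0, "hand": 0.08}
    - {"offset": [0, 0, -0.0005], "roll": 0, "hand": 0.0}
    - {"offset": [0, 0, -0.0005], "roll": 0, "hand": 0.0}
    - {"offset": [0, 0, -0.0005], "roll": 0, "hand": 0.0}
  squeeze: 20

```text
clock: 11.17
ee_pos: [0.4011, 0.1712, 0.0453]
ee_rot: [-3.121, -0.006, 0.625]
contact_force: [0.6, -0.7, -0.2]
width: 0.002
grip_force: 0.0
```

play_rows:
  increments:
    - {"offset": [0, 0, -0.006], "roll": 0, "hand": 0}
    - {"offset": [0, 0, -0.016], "roll": 0, "hand": 0}
    - {"offset": [0, 0, -0.03], "roll": 0, "hand": 0}
    - {"offset": [0, 0, -0.05], "roll": 0, "hand": 0}
    - {"offset": [0, 0, -0.075], "roll": 0, "hand": 0}
    - {"offset": [0, 0, -0.1], "roll": 0, "hand": 0}
    - {"offset": [0, 0, -0.125], "roll": 0, "hand": 0}
    - {"offset": [0, 0, -0.15], "roll": 0, "hand": 0}

```text
clock: 11.83
ee_pos: [0.4019, 0.1681, 0.1971]
ee_rot: [-3.121, -0.006, 0.625]
contact_force: [0.2, 0.2, -0.8]
width: 0.003
grip_force: 0.0
```

play_rows:
  increments:
    - {"offset": [0, 0, -0.015], "roll": 0, "hand": 0}
    - {"offset": [0, 0, -0.025], "roll": 0, "hand": 0}
    - {"offset": [0, 0, -0.03], "roll": 0, "hand": 0}
    - {"offset": [0, 0, -0.03], "roll": 0, "hand": 0}

```text
clock: 12.17
ee_pos: [0.4028, 0.1677, 0.2265]
ee_rot: [-3.121, -0.008, 0.625]
contact_force: [-0.2, -0.0, -0.2]
width: 0.003
grip_force: 0.0
```

Run:
```python
from h import *; import cv2
s=ctrl.sense(); im=ctrl.capture("scene"); print(s["clock"],s["ee_pos"],s["contact_force"])
cv2.imwrite("pics/s4.png",cv2.resize(im[100:290,180:500],None,fx=2.5,fy=2.5,interpolation=cv2.INTER_CUBIC)[:,:,::-1])
```

```text
12.1667 [0.40281453 0.1677228  0.22649857] [-0.24669255 -0.00280059 -0.23594832]
```

View pics/s4.png

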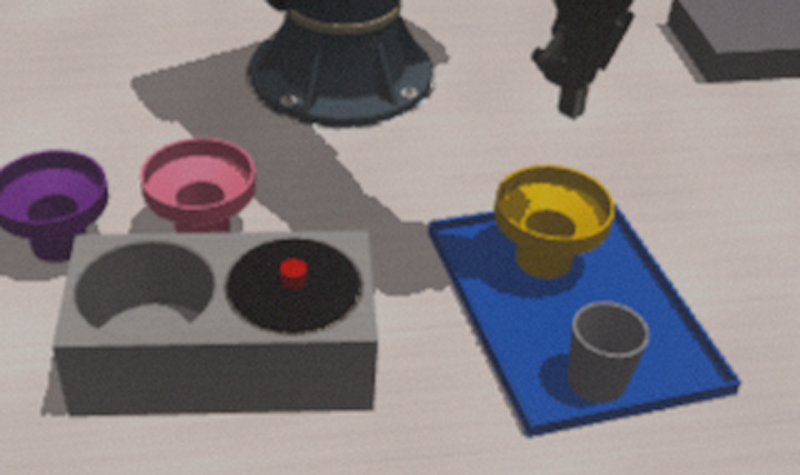

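The yellow pot stands upright on the tray at crop (555,220). The cup at (610,350) and the lidded pot at (293,280) are unmoved, and the gripper is clear. Handing in.

```bash
python3 -c "
from station import ctrl
print(ctrl.hand_in())"
```

```text
the job is handed in; nothing more can be done
None
```

The yellow pot stands upright on the tray floor with the lidded pot and steel cup where they were, and the job was handed in at about 12 s; no verdict was returned.

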